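# Draw a return spring to its test length and hold it for the reading

## Task

Check the return spring that is hooked up in the bench spring tester. First press the tester's black plunger right down to its stop and let it up again, so that the red tell-tale hand on the dial drops back to the black needle; then take the bow handle and draw the carriage out against the spring, without overshooting, until its black pointer stands over the red index band on the scale. Finish there: the program ends while the gripper still holds the handle steady at the band for the reading, with the red index and the pliers and pad in front of the tester left where they are.

Things in the scene. Friction and masses are not known exactly. Their poses are not given: they have to be found in the camera images.
- tester: dark blue-grey bench spring tester, bolted down: base 360 x 130 mm, 22 mm high. Origin on the bench, +x along the base to the gauge end (base x = -165 to 195 mm), +z up. Gauge block x = 55 to 190, 72 mm high; round dial 72 mm across at x = 150, facing up and to -y, top edge 137 mm high. Tail block x = -147 to -165, 69 mm high; two guide rods between. Scale along the -y edge.
- plunger_top (a point): centre of the top of the black mushroom plunger (25 mm across) on the gauge block, at x = 85, y = 0 mm in the tester's frame and 104.5 mm over the bench when up. It goes 8 mm straight down to its stop against a spring (1 N at the start, 3.5 N at the stop) and springs back
- plunger (a joint): plunger travel, m: 0 up, 0.008 at its stop. Pressing it brings the red tell-tale back in step with its travel; only at the stop is it back at the needle
- tell_tale_angle (a joint): red tell-tale hand on the dial, rad clockwise from the needle's rest position; the needle pushes it up and it stays at the highest reading; it starts at an old reading of 1.6 to 3.4
- tell_tale: the same red hand: origin on the dial's axis, +x along the hand
- needle: black needle of the dial: origin on the dial's axis, +x along the needle. It turns clockwise with the carriage, 51 rad per m of draw
- handle_bar (a point): middle of the bow handle's steel crossbar on the carriage: round, 12 mm thick, runs along the tester's y, 64 mm clear between its posts (posts 12 mm thick), its centre line 100 mm over the bench and 40 mm over the carriage's top. Home at x = -50, y = 0 mm in the tester's frame
- carriage_draw (a joint): draw of the carriage, m: 0 at home, grows as it is drawn along the tester's -x, end of travel 0.065. The spring pulls it home with 2.5 N + 160 N/m; let go, it flies back
- carriage: aluminium carriage (45 x 96 mm) with bow handle and pointer; origin on the bench's level under its middle, axes as the tester's
- pointer_tip (a point): outer end of the carriage's black pointer (2 mm wide), on its -y side, 33 mm over the bench
- index_mark (a point): middle of the red index band (8 mm wide along the tester's x, 20 mm long, axes as the tester's), clamped on the scale 28 to 55 mm of draw away from the pointer's home; 29 mm over the bench. The pointer passes just above it
- pliers: red-handled pliers lying in front of the tester, 173 x 56 x 15 mm, origin under the middle; stay where they are
- receipt_pad: pad of paper slips lying in front of the tester, 121 x 70 x 17 mm, origin under the middle; stays where it is

How it is judged:
By the outcome, as a careful person would: the job done as asked, in the order asked, and still so for the second after the job is handed in, while the arm keeps its last pose, push and grip.
It also fails if it takes over 45 s, if anything falls off the work surface, if the arm or the gripper's body presses on something with over 40 N, if the wrist force passes 120 N, or if a joint passes its speed limit or range.

## Robot

A 6-joint arm with a two-finger parallel gripper is mounted at the origin on a cart in front of the work surface, level with it; the furniture and walls round the work are solid. World frame = base frame: x ahead of the robot, y to its left, z up, the work surface at z = 0. Lengths are in m, angles in rad, forces in N, time in s.
With the tool pointing down it reaches from about 0.35 to 0.775 m from the base axis. Payload 5.5 kg.
Tool frame: the origin (TCP) lies at the very end of the fingers, on their centre line; the grasp point (between the pads) lies env.hold_point_z behind it (env.hold_point_z is the distance from the TCP to the grasp point, in m); z points along the fingers, y is the line along which they close (so a half turn about z gives the same grasp; the last joint's range is limited). The gripper opens to 85 mm and grips with 20 to 120 N. Pads are 22 mm wide; open, the fingers measure 114 mm over their backs; the gripper's body (76 mm by 85 mm) begins 54 mm behind the grasp point. The pads swing forward as they close: fully open they stand 13 mm farther back than shut.
Start: joints at [1.19, 0.313, 0.046, 1.304, 0, 1.431], TCP at [0.137, 0.558, 0.231] pointing down, gripper open.
Joint ranges: [-2.76, 2.76], [-0.86, 1.69], [-1.03, 1.26], [-2.2, 2.34], [-1.47, 1.5], [-3.14, 3.14]. Speed limits (rad/s): [2.57, 2.57, 3.14, 3.14, 3.14, 3.14].

## Interface

Orientations are given as a unit quaternion [w, x, y, z].
In Python, from workcell import env gives the robot as it stands.
- The arm moves only by the tool carry_out, never from a script. Its argument "steps" is a list of rows, each a list of 3 entries, a list of its own where there are three numbers: the turn, a rotation vector about the tool's x, y, z in degrees, then the shift along the tool's x, y, z in cm, then the closure in counts, from 0 (fully open) to 255 (shut). A call has exactly 8 rows; each row is the pose to reach, as a shift and turn from the pose commanded when the call began, along the tool's axes at that moment; what a row does not reach only later rows make up. A row lasts 1/8 s, in which the tool goes at most 62.5 mm and 10.7 degrees, less where a joint would pass 70% of its speed; a pose out of reach is approached as far as the arm can. A call with a gripper value outside its range is refused whole. The fingers move at their own pace and stop on an object; "force" is the grip in N (left out, the last holds). Time passes only in rows, so rows that repeat a pose let the fingers close, or fill a call up. It gives the time, the measured TCP pose, the force, the opening and the grip force at its end, in the units of the state.
- env.get_state(): the state, without advancing time (a new reading comes with each control period).
- env.read_camera(name): name is "side" or "top" or "wrist"; returns (picture, depth): 420x560x3 uint8, red, green, blue; 420x560 float32, m along the optical axis (not along the pixel's ray), 0 where there is no reading.
- env.get_calibration(name): a dict with "fx", "fy", "cx", "cy" (pixels), "origin" and "orientation" of the camera in the world. Camera axes: x right, y up, looking along -z (the intrinsics and any distortion apply to the point x, -y, -z); pixel columns grow to the right and rows downward; lengths in m; the calibration is good to about 2 mm. A picture is of the moment at which its call begins: read the wrist's pose just before it. get_calibration takes no time and is no camera call; for the wrist camera it gives the pose at the moment of the call.
- env.hand_in(): hands the job in; it is judged then, once.
The state is a dict: "clock": time; "joint_pos": joint angles; "qvel": joint speeds; "tau": joint torques, N m; "tcp_pos": TCP position; "orientation": TCP orientation; "wrist_force": force on the tool from outside, world axes, zero at the start; "ft_torque": the same for the moment, N m; "finger_gap": finger opening in m; "grip_force": force on a finger pad.
Only numpy, scipy, OpenCV 4.12 (cv2) and the standard library are available. Lean on these libraries where they do the work, as an engineer would, in place of code of your own. Each camera call takes 0.05 s, during which the arm holds its last target. There are 200 camera calls.

## Working session

There is one attempt and no reset: what is moved stays moved. The work goes in short steps, Python scripts to look and compute and a tool call to move; the robot and the scene stay as the last step left them, time stands still between calls to the robot, and variables do not carry over. Pictures are saved under pics/ and viewed, at most 10 in all, crops included, and the job is handed in when it is done.

Besides the shell and the picture viewer there is one more tool, called after "Call:" as name([rows], argument=value, ...), one row to a line, values as JSON. carry_out: Moves the arm, as the interface text tells. Its arguments: {"type":"object","properties":{"steps":{"type":"array","items":{"type":"array"}},"force":{"type":"number"}},"required":["steps"]}

```bash
mkdir -p pics; ls
python3 - <<'E'
from workcell import env
import cv2,numpy as np
np.set_printoptions(precision=4,suppress=True)
for n in ("side","top"):
    p,d=env.read_camera(n); cv2.imwrite(f"pics/{n}0.png",p[:,:,::-1]); np.save(f"pics/{n}0.npy",d); print(n,env.get_calibration(n))
print(env.get_state(),env.hold_point_z)
E
```

```text
pics
side {'fx': 450.63535816186237, 'fy': 450.63535816186237, 'cx': 277.17115337736766, 'cy': 209.94326754159403, 'origin': array([0.4853, 0.6271, 0.5264]), 'orientation': array([-0.0556, -0.0275,  0.4876,  0.8709])}
top {'fx': 445.01709178818584, 'fy': 445.01709178818584, 'cx': 275.7599965717523, 'cy': 206.7921368929205, 'origin': array([ 0.4922, -0.087 ,  0.9368]), 'orientation': array([-0.7056, -0.0417,  0.0343,  0.7066])}
{'clock': 0.1, 'joint_pos': array([1.1904, 0.3139, 0.0451, 1.3036, 0.    , 1.4312]), 'qvel': array([-0.0007, -0.0018,  0.0034,  0.0009, -0.0011,  0.0008]), 'tau': array([  0.0045, -48.1725,  29.9243,   0.0127,  -0.    ,  -0.    ]), 'tcp_pos': array([0.1369, 0.558 , 0.2305]), 'orientation': array([-0.0002,  0.1201,  0.9928, -0.0008]), 'wrist_force': array([ 0.4674, -1.718 , -0.9753]), 'ft_torque': array([-0.0457,  0.0012, -0.0087]), 'grip_force': 0.0, 'finger_gap': 0.08542999996274701} 0.0187
```

View pics/side0.png

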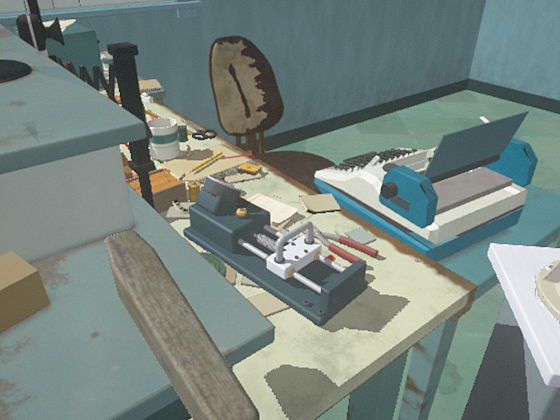

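View pics/top0.png

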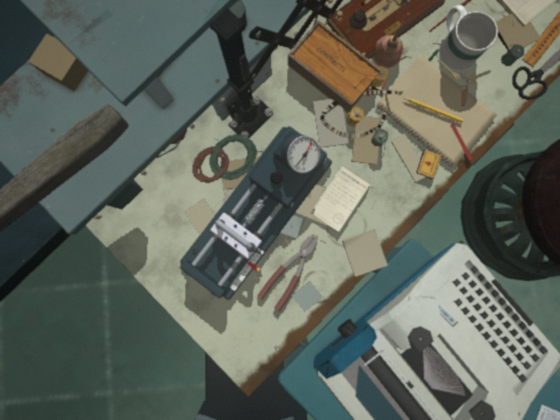

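The top view shows the tester with its dial at (303,153), the plunger near (277,180), the carriage near (238,235) and the red index near (253,268). The gauge end points up and to the right, with the pliers and pad on the right side. The side view confirms this layout and shows a tall dark post beyond the gauge end.

```bash
cat > h.py <<'E'
import numpy as np,cv2
from scipy.spatial.transform import Rotation as R
def rot(q): return R.from_quat([q[1],q[2],q[3],q[0]]).as_matrix()
def cloud(d,c):
    v,u=np.mgrid[:d.shape[0],:d.shape[1]]
    P=np.stack([(u-c['cx'])/c['fx']*d,-(v-c['cy'])/c['fy']*d,-d],-1)
    W=P@rot(c['orientation']).T+c['origin']; W[d==0]=np.nan; return W
def onplane(uv,z,c):
    uv=np.atleast_2d(uv).astype(float)
    r=np.stack([(uv[:,0]-c['cx'])/c['fx'],-(uv[:,1]-c['cy'])/c['fy'],-np.ones(len(uv))],-1)@rot(c['orientation']).T
    return c['origin']+r*((z-c['origin'][2])/r[:,2])[:,None]
def project(p,c):
    q=(np.atleast_2d(p)-c['origin'])@rot(c['orientation'])
    return np.stack([c['cx']-c['fx']*q[:,0]/q[:,2],c['cy']+c['fy']*q[:,1]/q[:,2]],-1)
E
python3 - <<'E'
from h import *; from workcell import env
np.set_printoptions(precision=4,suppress=True)
c=env.get_calibration("top"); d=np.load("pics/top0.npy"); W=cloud(d,c); Z=W[...,2]
p=cv2.imread("pics/top0.png"); hsv=cv2.cvtColor(p,cv2.COLOR_BGR2HSV)
print("bench z",np.nanmedian(Z[270:300,215:240]))
# tester base by height in a box
m=np.zeros(Z.shape,np.uint8); m[118:305,170:335]=1
m&=((Z>0.016)&(Z<0.16)&(hsv[...,2]<110)).astype(np.uint8)
n,l,s,_=cv2.connectedComponentsWithStats(m); i=1+s[1:,4].argmax(); print(s[i])
k=(l==i)&(Z<0.03)
ref=W[l==i]
r=cv2.minAreaRect(W[l==i][:,:2].astype(np.float32)*1000); print("rect all",r)
r=cv2.minAreaRect(W[k][:,:2].astype(np.float32)*1000); print("rect base",r)
# coarse height map mm
print((Z[20:320:12,100:400:12]*1000).round())
b=cv2.resize(p[110:310,165:345],None,fx=3,fy=3,interpolation=cv2.INTER_CUBIC); cv2.imwrite("pics/topc.png",b)
E
```

```text
bench z 0.022592791162389714
[ 180  127  152  173 8204]
rect all ((580.7691650390625, -35.614990234375), (129.85955810546875, 362.68408203125), 53.30250549316406)
rect base ((582.5513916015625, -36.67048645019531), (129.678466796875, 358.3441467285156), 53.19441604614258)
[[ 334.  335.  334.  335.  334.  335.  334.  335.  333.  332.  388.  388.
   190.  168.  165.  167.  302.   -0.   15.   17.   23.   69.   69.   26.
    19.]
 [ 333.  333.  333.  334.  333.  334.  335.  334.  330.  166.  389.  388.
   168.  352.  324.  298.   -4.    3.   50.   43.   13.   21.   21.   19.
    24.]
 [ 333.  334.  336.  334.  333.  333.  334.  329.  167.  166.  334.  357.
   168.  169.  162.  250.  221.   47.   49.   45.   48.   20.   23.   28.
    57.]
 [ 335.  334.  335.  334.  335.  334.  326.  168.  167.  168.  168.  327.
   308.  160.  264.   -1.   53.   48.   48.   50.   45.   45.   54.   21.
    38.]
 [ 333.  333.  333.  335.  332.  324.  167.  168.  167.  166.  169.  280.
   271.  261.   47.    1.    3.   52.   47.   47.   51.   48.   48.   50.
    -3.]
 [ 335.   nan  333.  335.  324.  169.  168
[... 2398 characters left out ...]
4.    1.   -1.   13.    1.    2.   -5.    0.    5.    5.    6.
  -107.]
 [-779. -775. -776.    1.   -1.   -2.   -0.   -2.   69.   24.   21.   24.
    23.   -1.   -2.   15.    1.   -4.    0.   -1.   -1.    2.    3. -109.
   -94.]
 [-777. -783. -774. -772.   -1.   -1.   -0.   -3.   -2.   70.   49.   21.
    -1.   -3.   13.   -2.   13.    3.    2.   -0.   -0.   -3. -115.  -96.
   -94.]
 [-781. -777. -769. -775. -774.    1.   -3.   -1.   -1.   -1.   68.   -4.
     0.    1.   -3.    1.    5.    5.    3.    3.    2. -770.  -95.  -96.
   -55.]
 [-781. -778. -787. -772. -769. -779.   -2.   -0.   -1.   -1.   -2.    1.
     0.   -1.    0.   11.   -0.    5.   -0.   -1. -779.  -93.  -95.  -42.
    24.]]
```

View pics/topc.png

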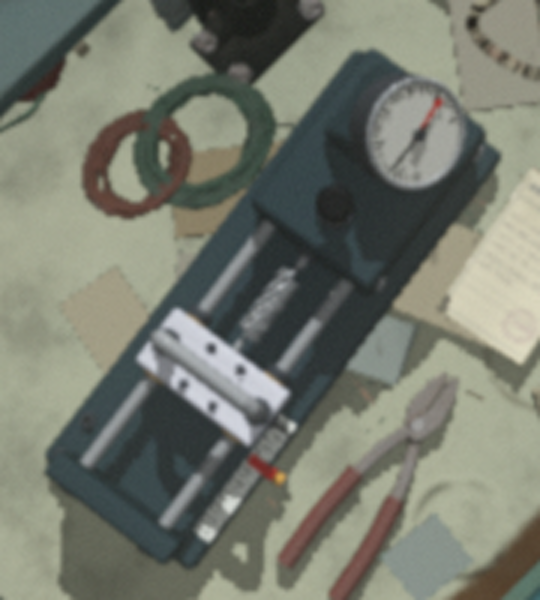

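The crop shows the plunger at full-image pixel (276,178), the handle bar centre at about (236,234), and the red index to the tail side of the carriage. The red tell-tale and black needle are both visible on the dial.

```bash
cat >> h.py <<'E'
YAW=np.radians(-36.75); ORG=np.array([.5695,-.027,0.])
def tw(x,y,z): 
    c,s=np.cos(YAW),np.sin(YAW); return np.array([ORG[0]+c*x-s*y,ORG[1]+s*x+c*y,z])
def Rgoal(): # tool z down, tool y along tester -x
    y=-np.array([np.cos(YAW),np.sin(YAW),0]); z=np.array([0,0,-1.]); return np.stack([np.cross(y,z),y,z],1)
def move(st,target,Rg=None):
    Rc=rot(st['orientation']); Rg=Rgoal() if Rg is None else Rg
    print("turn deg",np.degrees(R.from_matrix(Rc.T@Rg).as_rotvec()).round(2),"shift cm",(Rc.T@(target-st['tcp_pos'])*100).round(2))
E
python3 - <<'E'
from h import *; from workcell import env
np.set_printoptions(precision=4,suppress=True)
c=env.get_calibration("top"); d=np.load("pics/top0.npy"); W=cloud(d,c); Z=W[...,2]
print("plunger ray",onplane((276,177.7),.1045,c),"model",tw(.085,0,.1045))
print("bar ray",onplane((235.7,234.3),.1,c),"model",tw(-.05,0,.1))
m=(Z>.2); m[:, :200]=0; m[200:]=0; m[:,330:]=0; print("tall",np.nanmin(W[m],0),np.nanmax(W[m],0))
for a,b in [(.2,.25),(.25,.3),(.3,.36),(.36,.5)]:
    k=m&(Z>a)&(Z<b); print(a,W[k].min(0),W[k].max(0))
s=env.get_state(); move(s,tw(.085,0,.26)); move(s,tw(.03,0,.3))
E
```

```text
plunger ray [[ 0.6376 -0.0788  0.1045]] model [ 0.6376 -0.0779  0.1045]
bar ray [[ 0.5307 -0.0029  0.1   ]] model [0.5294 0.0029 0.1   ]
tall [ 0.768  -0.1721  0.2001] [0.9274 0.0303 0.3921]
0.2 [ 0.7686 -0.1721  0.2001] [0.9274 0.0039 0.25  ]
0.25 [ 0.7738 -0.1608  0.2501] [ 0.8983 -0.      0.3   ]
0.3 [ 0.7738 -0.1308  0.3   ] [0.8743 0.0303 0.36  ]
0.36 [ 0.768  -0.0584  0.36  ] [0.8126 0.0058 0.3921]
turn deg [ -0.08  -0.07 -67.04] shift cm [-63.78 -49.82  -2.88]
turn deg [ -0.08  -0.07 -67.04] shift cm [-58.72 -47.68  -6.89]
```

Call:
carry_out([
  [[0, 0, 0], [0, 0, -5], 255],
  [[0, 0, -10], [-5, -4, -5], 255],
  [[0, 0, -20], [-10, -8, -5], 255],
  [[0, 0, -30], [-15, -12, -5], 255],
  [[0, 0, -38], [-20, -16, -5], 255],
  [[0, 0, -46], [-25, -20, -5], 255],
  [[0, 0, -54], [-30, -24, -5], 255],
  [[0, 0, -60], [-34, -27, -5], 255],
], force=40)

```text
clock: 1.1
tcp_pos: [0.3953, 0.2239, 0.2811]
orientation: [0.0, -0.394, 0.919, 0.0]
wrist_force: [0.8, 0.3, 1.4]
finger_gap: -0.0003
grip_force: 0.0
```

Run:
```python
from h import *; from workcell import env
s=env.get_state(); move(s,tw(.085,0,.26)); print(s['tcp_pos'],s['finger_gap'])
```

```text
turn deg [ 0.01  0.01 -6.8 ] shift cm [  5.17 -38.36   2.1 ]
[0.39527234 0.22391604 0.2811279 ] -0.0002937637865788616
```

Call:
carry_out([
  [[0, 0, -2], [0.7, -5, 0], 255],
  [[0, 0, -4], [1.4, -10, 0], 255],
  [[0, 0, -5], [2.1, -15, 0], 255],
  [[0, 0, -6.8], [2.8, -20, 0], 255],
  [[0, 0, -6.8], [3.5, -25, 0], 255],
  [[0, 0, -6.8], [4.2, -30, 0], 255],
  [[0, 0, -6.8], [5.1, -36, 2], 255],
  [[0, 0, -6.8], [5.2, -38.2, 2], 255],
])

```text
clock: 2.1
tcp_pos: [0.6348, -0.0791, 0.2581]
orientation: [-0.002, -0.445, 0.896, 0.001]
wrist_force: [0.4, 0.6, -0.1]
finger_gap: -0.0001
grip_force: 0.0
```

Run:
```python
from h import *; from workcell import env
s=env.get_state(); move(s,tw(.085,0,.26)); print(s['tcp_pos'],s['finger_gap'])
c=env.get_calibration("wrist"); p,d=env.read_camera("wrist"); np.save("pics/w1.npy",d)
for n,q in dict(pl=tw(.085,0,.1045),bar=tw(-.05,0,.1),tail=tw(-.15,0,.069)).items():
    u=project(q,c)[0]; print(n,u); cv2.circle(p,(int(u[0]),int(u[1])),2,(0,255,0),-1)
cv2.imwrite("pics/w1.png",p[:,:,::-1]); print(c)
```

```text
turn deg [ 0.2  -0.1  -0.41] shift cm [-0.27 -0.14 -0.19]
[ 0.63481661 -0.07913546  0.25812764] -0.0001428951310431298
pl [277.83731043 196.91123251]
bar [431.4792716  194.53675805]
tail [521.72282359 186.69381378]
{'fx': 350.7874527273173, 'fy': 350.7874527273173, 'cx': 280.92133118801826, 'cy': 211.23599138189013, 'origin': array([ 0.59493596, -0.13122303,  0.40078292]), 'orientation': array([ 0.31611824, -0.04103458, -0.12683797,  0.93930695])}
```

View pics/w1.png

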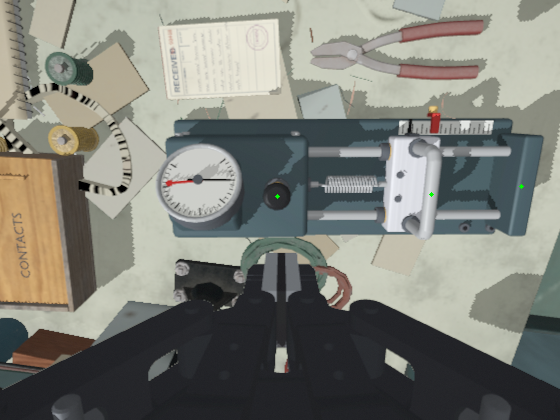

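The predicted points for the plunger (277,197) and bar (432,194) sit on their targets, so the model is good. The index is at (435,122), and the red tell-tale points left, opposite the black needle.

Call:
carry_out([
  [[0, 0, 0], [-0.1, 0, 5], 255],
  [[0, 0, 0], [-0.1, 0, 10], 255],
  [[0, 0, 0], [-0.1, 0, 13], 255],
  [[0, 0, 0], [-0.1, 0, 14], 255],
  [[0, 0, 0], [-0.1, 0, 14.4], 255],
  [[0, 0, 0], [-0.1, 0, 14.6], 255],
  [[0, 0, 0], [-0.1, 0, 14.6], 255],
  [[0, 0, 0], [-0.1, 0, 14.6], 255],
])

```text
clock: 3.15
tcp_pos: [0.6355, -0.0756, 0.1163]
orientation: [0.001, -0.446, 0.895, -0.0]
wrist_force: [0.3, -0.1, -0.0]
finger_gap: 0.0001
grip_force: 0.0
```

Run:
```python
from h import *; from workcell import env
s=env.get_state(); move(s,tw(.085,0,.1045)); print(s['tcp_pos'],s['wrist_force'])
```

```text
turn deg [-0.08  0.04 -0.25] shift cm [ 0.05 -0.3   1.18]
[ 0.63552009 -0.07564877  0.11627129] [ 2.53849707e-01 -8.80641335e-02 -1.77788415e-04]
```

Call:
carry_out([
  [[0, 0, 0], [0, -0.3, 0], 255],
  [[0, 0, 0], [0, -0.3, 0.5], 255],
  [[0, 0, 0], [0, -0.3, 1.0], 255],
  [[0, 0, 0], [0, -0.3, 1.3], 255],
  [[0, 0, 0], [0, -0.3, 1.6], 255],
  [[0, 0, 0], [0, -0.3, 1.8], 255],
  [[0, 0, 0], [0, -0.3, 1.9], 255],
  [[0, 0, 0], [0, -0.3, 1.9], 255],
])

```text
clock: 4.15
tcp_pos: [0.6373, -0.0773, 0.0964]
orientation: [-0.0, -0.446, 0.895, -0.0]
wrist_force: [-0.9, -1.0, 3.6]
finger_gap: 0.0003
grip_force: 1.6
```

Call:
carry_out([
  [[0, 0, 0], [0, 0, 0.05], 255],
  [[0, 0, 0], [0, 0, 0.1], 255],
  [[0, 0, 0], [0, 0, 0.1], 255],
  [[0, 0, 0], [0, 0, 0.15], 255],
  [[0, 0, 0], [0, 0, 0.15], 255],
  [[0, 0, 0], [0, 0, 0.2], 255],
  [[0, 0, 0], [0, 0, 0.2], 255],
  [[0, 0, 0], [0, 0, 0.2], 255],
])

```text
clock: 5.15
tcp_pos: [0.6374, -0.0774, 0.0961]
orientation: [0.0, -0.446, 0.895, -0.0]
wrist_force: [-4.6, 0.9, 12.3]
finger_gap: 0.0005
grip_force: 6.1
```

Pressing force rose to 12 N with no further travel, so the plunger is at its stop. Next I let it up and move over the handle.

Call:
carry_out([
  [[0, 0, 0], [0, 0, -0.5], 255],
  [[0, 0, 0], [0, 0, -1.2], 255],
  [[0, 0, 0], [0, 0, -3], 255],
  [[0, 0, 0], [0, 0, -8], 255],
  [[0, 0, 0], [0, 2, -14], 128],
  [[0, 0, 0], [0, 7, -16], 0],
  [[0, 0, 0], [0, 13.5, -16], 0],
  [[0, 0, 0], [0, 13.5, -16], 0],
])

```text
clock: 6.15
tcp_pos: [0.5255, 0.0063, 0.2543]
orientation: [-0.001, -0.447, 0.894, 0.001]
wrist_force: [0.5, -0.2, 0.4]
finger_gap: 0.0722
grip_force: 0.0
```

Run:
```python
from h import *; from workcell import env
s=env.get_state(); move(s,tw(-.05,0,.0813)); print(s['tcp_pos'],s['finger_gap'])
c=env.get_calibration("wrist"); p,d=env.read_camera("wrist"); np.save("pics/w2.npy",d)
cv2.imwrite("pics/w2raw.png",p[:,:,::-1])
for n,q in dict(bar=tw(-.05,0,.1)).items():
    u=project(q,c)[0]; print(n,u); cv2.circle(p,(int(u[0]),int(u[1])),2,(0,255,0),-1)
cv2.imwrite("pics/w2.png",p[:,:,::-1]); 
h=cv2.cvtColor(p,cv2.COLOR_RGB2HSV); m=(((h[...,0]<6)|(h[...,0]>174))&(h[...,1]>170)&(h[...,2]>90)).astype(np.uint8)
n,l,st,ce=cv2.connectedComponentsWithStats(m)
for i in range(1,n):
    if st[i,4]>15: 
        w=onplane(ce[i],.029,c)[0]; q=w-ORG; print(st[i],ce[i],"tester",np.cos(YAW)*q[0]+np.sin(YAW)*q[1],-np.sin(YAW)*q[0]+np.cos(YAW)*q[1])
```

```text
turn deg [ 0.16 -0.04 -0.09] shift cm [ 0.02 -0.56 17.3 ]
[0.52554682 0.00629724 0.25431613] 0.07223974960938404
bar [273.66282339 193.06668727]
[299 111   7  20 118] [301.72881356 120.        ] tester -0.07768397808460535 -0.060160828847835725
[ 31 177  18   1  18] [ 39.5 177. ] tester 0.19882141170612605 -0.0022983110381554622
[ 53 177   8   3  17] [ 56.23529412 177.94117647] tester 0.18132607029757664 -0.0012552663221558624
```

View pics/w2.png

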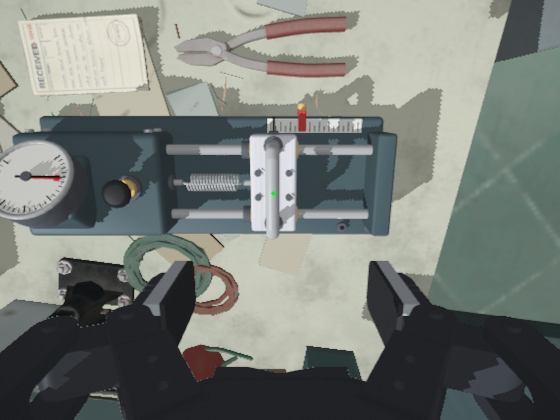

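The red hand now lies on the black needle at (40,178), and the plunger is up again at (120,192). The bar is at (272,193), and the red index at (302,120) is about 28 mm of draw away.

Call:
carry_out([
  [[0, 0, 0], [0, -0.5, 4], 0],
  [[0, 0, 0], [0, -0.5, 8], 0],
  [[0, 0, 0], [0, -0.5, 12], 0],
  [[0, 0, 0], [0, -0.5, 15], 0],
  [[0, 0, 0], [0, -0.5, 16.5], 0],
  [[0, 0, 0], [0, -0.5, 17.2], 0],
  [[0, 0, 0], [0, -0.5, 17.2], 0],
  [[0, 0, 0], [0, -0.5, 17.2], 0],
])

```text
clock: 7.2
tcp_pos: [0.5346, 0.0007, 0.0834]
orientation: [0.001, -0.446, 0.895, -0.001]
wrist_force: [-0.0, 0.9, 0.1]
finger_gap: 0.0852
grip_force: 0.0
```

Run:
```python
from h import *; from workcell import env
s=env.get_state(); move(s,tw(-.05,0,.0813)); print(s['tcp_pos'],s['finger_gap'],s['wrist_force'])
```

```text
turn deg [-0.11  0.06 -0.25] shift cm [0.13 0.54 0.21]
[0.53458293 0.00072587 0.08341842] 0.08523946508800825 [-0.0239158   0.87334981  0.11822093]
```

Call:
carry_out([
  [[0, 0, 0], [0.1, 0.5, 0.2], 0],
  [[0, 0, 0], [0.1, 0.5, 0.2], 0],
  [[0, 0, 0], [0.1, 0.5, 0.2], 120],
  [[0, 0, 0], [0.1, 0.5, 0.2], 180],
  [[0, 0, 0], [0.1, 0.5, 0.2], 255],
  [[0, 0, 0], [0.1, 0.5, 0.2], 255],
  [[0, 0, 0], [0.1, 0.5, 0.2], 255],
  [[0, 0, 0], [0.1, 0.5, 0.2], 255],
], force=60)

```text
clock: 8.2
tcp_pos: [0.5296, 0.0027, 0.0805]
orientation: [0.0, -0.446, 0.895, -0.001]
wrist_force: [2.7, -2.2, 0.9]
finger_gap: 0.0101
grip_force: 58.4
```

Run:
```python
from h import *; from workcell import env
s=env.get_state(); move(s,tw(-.05,0,.0813)); print(s['tcp_pos'],s['finger_gap'],s['wrist_force'])
c=env.get_calibration("wrist"); p,d=env.read_camera("wrist"); cv2.imwrite("pics/w3raw.png",p[:,:,::-1])
u=project(tw(-.065,-.06,.03),c)[0].astype(int); print(u)
y0,x0=max(u[1]-50,0),max(u[0]-70,0)
cv2.imwrite("pics/w3.png",cv2.resize(p[y0:y0+100,x0:x0+140,::-1],None,fx=5,fy=5,interpolation=cv2.INTER_CUBIC)); print(x0,y0)
```

```text
turn deg [-0.08  0.01 -0.26] shift cm [-0.01  0.03 -0.08]
[0.52958834 0.00265473 0.08049905] 0.010070690828073887 [ 2.72758838 -2.19843804  0.91405108]
[307 125]
237 75
```

View pics/w3.png

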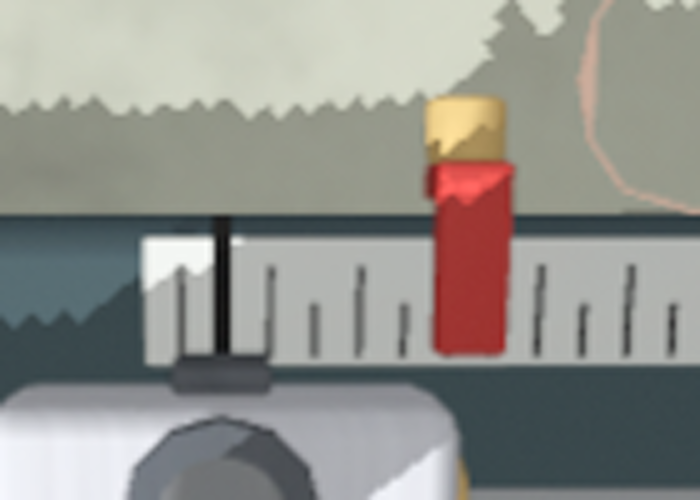

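Gripped. The crop shows the black pointer at crop x=222 and the band centre at x=470, with 10 mm scale ticks about 89 px apart, so the draw needed is about 27.8 mm. I draw 24 mm first, then check.

Call:
carry_out([
  [[0, 0, 0], [0, 0.3, 0], 255],
  [[0, 0, 0], [0, 0.7, 0], 255],
  [[0, 0, 0], [0, 1.1, 0], 255],
  [[0, 0, 0], [0, 1.5, 0], 255],
  [[0, 0, 0], [0, 1.9, 0], 255],
  [[0, 0, 0], [0, 2.2, 0], 255],
  [[0, 0, 0], [0, 2.4, 0], 255],
  [[0, 0, 0], [0, 2.4, 0], 255],
])

```text
clock: 9.25
tcp_pos: [0.5103, 0.0172, 0.0805]
orientation: [0.0, -0.446, 0.895, -0.001]
wrist_force: [5.6, -4.0, -1.4]
finger_gap: 0.0102
grip_force: 58.4
```

```bash
cat > look.py <<'E'
import sys
from h import *; from workcell import env
s=env.get_state(); q=s['tcp_pos']-ORG; print("tcp tester x",np.cos(YAW)*q[0]+np.sin(YAW)*q[1],s['finger_gap'],s['wrist_force'],s['clock'])
c=env.get_calibration("wrist"); p,d=env.read_camera("wrist"); cv2.imwrite(f"pics/{sys.argv[1]}raw.png",p[:,:,::-1])
x0,y0=237,75; cr=p[y0:y0+100,x0:x0+140]
h=cv2.cvtColor(cr,cv2.COLOR_RGB2HSV)
m=((h[...,0]<8)|(h[...,0]>172))&(h[...,1]>140)
v,u=np.nonzero(m); print("red cols",np.percentile(u,[3,50,97])+x0,"rows",v.min()+y0,v.max()+y0)
dk=cr.max(2)<45; row=dk[45:68].sum(0); print("dark cols",[(i+x0,int(n)) for i,n in enumerate(row) if n>12])
cv2.imwrite(f"pics/{sys.argv[1]}.png",cv2.resize(cr[...,::-1],None,fx=5,fy=5,interpolation=cv2.INTER_CUBIC))
E
python3 look.py w4
```

```text
tcp tester x -0.07391200359191807 0.010183806641513003 [ 5.60853036 -4.0304338  -1.39025734] 9.25
red cols [281. 288. 293.] rows 107 145
dark cols [(280, 23), (281, 23)]
```

View pics/w4.png

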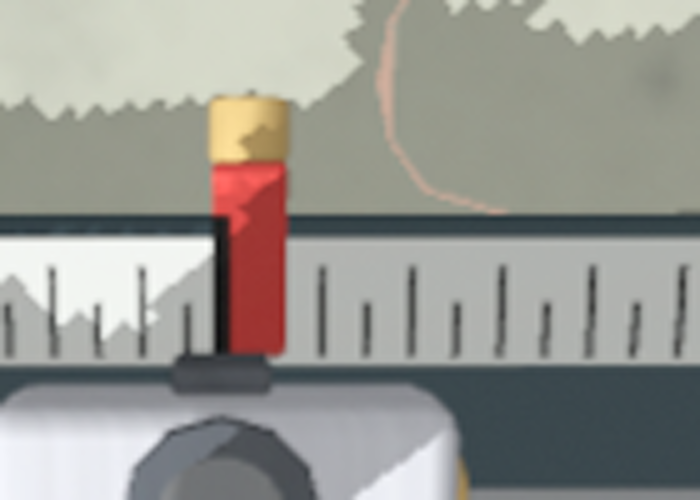

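The pointer at crop x=222 is just inside the band, which spans about 214–287 with its centre at 250. It needs about 3.1 mm more.

Call:
carry_out([
  [[0, 0, 0], [0, 0.1, 0], 255],
  [[0, 0, 0], [0, 0.2, 0], 255],
  [[0, 0, 0], [0, 0.25, 0], 255],
  [[0, 0, 0], [0, 0.3, 0], 255],
  [[0, 0, 0], [0, 0.3, 0], 255],
  [[0, 0, 0], [0, 0.3, 0], 255],
  [[0, 0, 0], [0, 0.3, 0], 255],
  [[0, 0, 0], [0, 0.3, 0], 255],
])

```text
clock: 10.3
tcp_pos: [0.5082, 0.0188, 0.0805]
orientation: [0.0, -0.446, 0.895, -0.001]
wrist_force: [4.8, -4.9, -2.0]
finger_gap: 0.0099
grip_force: 58.4
```

```bash
python3 look.py w5
```

```text
tcp tester x -0.07652347618835548 0.009883517683300863 [ 4.82108584 -4.85696958 -1.96997681] 10.3
red cols [275. 283. 288.] rows 107 145
dark cols [(280, 23), (281, 23), (282, 23)]
```

View pics/w5.png

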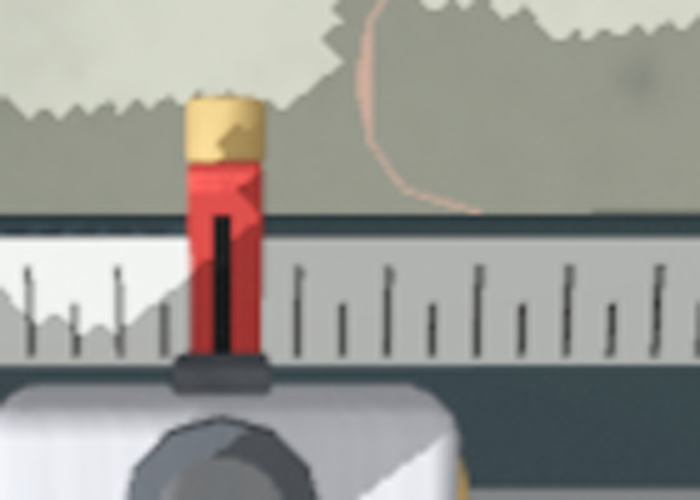

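The pointer at crop x=222 stands over the band (190–262, centre 226), about 0.4 mm from centre. The grip is steady, so I hand it in.

```bash
python3 -c "
from workcell import env
print(env.hand_in())"
```

```text
the job is handed in; nothing more can be done
None
```

The job is handed in at 10.3 s: I pressed the plunger to its stop, which dropped the tell-tale back to the needle, then drew the carriage without overshoot until its pointer stood within about 0.4 mm of the red band's centre, with the gripper still holding the handle there.

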